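# Move a hanging pot over the rail end stop and snap it into the row clamp of the next rail

### The job

At the potting bench, take the hanging pot nearest the free end of the right-hand rail by the grip of its hanger, lift it over the end stops and lower it gently on to the left-hand rail, well short of the row clamp. Keep it hanging on that rail and slide it along, past the clamp's sprung wire keeper, until the hanger is fully home against the clamp's stop face and the keeper has closed behind it; do not shift the clamp on the rail. Let go and leave the pot hanging still, and leave the other pot and the things on the bench alone.

Things in the scene. Friction and masses are not known exactly. Their poses are not given: they have to be found in the camera images.
- pot: The pot to move: terracotta-coloured plastic pot 90 mm wide, 60 mm tall, on a rigid black hanger, about 0.24 kg. Origin: on the axis of the tube it hangs on, under the middle of the saddle; z up, y along the rail. The saddle (14 mm wide in y, underside an upside-down V, middle at z +9 mm) sits on the tube. Pot rim at z -98, bottom at -158 mm.
- grip (a point): Grip block on top of the hanger, 12 mm thick in x, 20 mm wide in y, 23 mm up and down from this point, which is 46 mm straight above pot's origin. Grasped here, the fingertips stay above the rail, pins and clamp. Closing along y, the rail's direction, holds stiffest when pushing along the rail.
- tip (a point): Foot of the hook's free tip leg, in pot at x +14, z -18 mm. The legs stand on both sides of the tube, inner faces at x +11 and -11, outer at +17 and -17 mm; the -x leg goes on down to a crossbar under the tube (its top at z -50), which leads to the stem. So with the tube between its legs the hanger can rise at most 42 mm.
- stand1: Right-hand rail stand, fixed. Origin: on the bench under the post (25 mm thick, foot 130 x 110 mm). Its rail, a level steel tube of 16 mm diameter, runs from the post along the stand's own +y, axis 225 mm above the bench. The pot hangs 40 to 85 mm from the end-stop pin, the other pot near the post.
- pin1 (a point): Top of the right-hand rail's end stop, an upright pin of 8 mm diameter at the rail's free end, 250 mm from the post; top 18 mm above the tube axis. To pass along over such a pin the hanger must be raised 10 to 41 mm (15 to 36 is safe) above its hanging height, pin between its legs.
- stand2: Left-hand rail stand, fixed, same foot and post, origin on the bench under the post. Its tube (16 mm, level) runs from the post along the stand's own -y to a free end with the same end-stop pin, 250 mm from the post. A sleeve clamps it on the post, so its height is not reported: tube axis 216 to 236 mm above the bench. Feel for it when lowering.
- under_pin2 (a point): Point on the bench plumb below the end-stop pin of the left-hand rail (in stand2 at y -250 mm). The pin's top is 18 mm above that tube's axis, 234 to 254 mm above the bench.
- under_rail2 (a point): Point on the bench plumb below the left-hand tube, 120 mm from its pin. The row clamp is set by hand near here, unreported: its flat stop face (35 x 32 mm, facing the pin) is 101 to 139 mm from the pin. Behind the face a steel block 26 mm long; its top 14 mm above the tube axis. The clamp grips by friction and slips at about 20 N. Home: hanger centre 7 mm before the face.
- keeper (a joint): The clamp's keeper: bent 6 mm spring wire beside the tube on the stand's +x side, level with the tip leg, swinging outwards about an upright pivot. 0 rad = closed. Its flared mouth begins 53 mm before the stop face; its tooth, 21 mm before it, is pushed aside to about 0.15 rad by the tip leg with about 3 to 8 N, then shuts behind it; 2 to 3 mm of play remain.
- neighbour: The other hanging pot, of the same kind, near the post of the right-hand rail (190 to 200 mm from its pin); to be left alone. Origin and axes as for the pot.
- smallpot: Small black pot, 66 mm wide, 55 mm tall, standing on the bench; bystander, leave alone. Origin under its centre.
- trowel: Hand trowel with wooden handle lying on the bench, about 310 mm long, 40 mm tall; bystander, leave alone.
- dibber: Wooden T-handled dibber lying on the bench, about 200 mm long, 25 mm tall; bystander, leave alone.
- potstack: Stack of small terracotta-coloured pots, 90 mm wide, 115 mm tall; bystander, leave alone.
- labelbox: Open grey box of plant labels, 100 x 140 x 55 mm; bystander, leave alone.
- sprayer: Clear plastic bottle, 72 mm wide, 190 mm tall; bystander, leave alone.
Not all that is in view belongs to the job. Leave any purple or turquoise look-alike of the pot alone.

How it is judged:
On the way, in this order (a step that is already met when the one before it is completed fails the run):
1. the pot hangs with its weight on the left-hand rail, past the end stop and short of the keeper, which is still closed (contact force between pot and rail2_c0 above 0.8 N and y of pot in the frame of stand2 above -0.242 m and horizontal distance between pot and clamp_c0 above 0.028 m and value of joint keeper below 0.04 rad), for 0.2 s.
2. the hanger, bearing on the rail, pushes the keeper aside (value of joint keeper above 0.09 rad and contact force between pot and keeper above 0.3 N and contact force between pot and rail2_c0 above 0.3 N), for 0.02 s.
At the end, for the whole second after the job is handed in: The pot hangs on the left-hand rail with its hanger within 4 mm of the clamp's stop face and the keeper closed behind it, upright within 0.15 rad, released and at rest, its weight on the tube; the clamp is within 5 mm of where it was (horizontal distance between pot and clamp_c0 below 0.0135 m and value of joint keeper below 0.04 rad and contact force between pot and rail2_c0 above 0.8 N and angle between pot's own z axis and vertical below 0.15 rad and contact force between pot and the fingers below 0.1 N and linear speed of pot below 0.04 m/s and distance of clamp_c0 from where it was at the start of the episode below 0.005 m); the robot touches nothing.
It fails at once if the pot is pressed or dropped on the left-hand rail with more than 40 N (contact force between pot and rail2_c0 above 40 N).
It fails at once if the clamp is shifted along the rail by 5 mm (distance of clamp_c0 from where it was at the start of the episode above 0.005 m).
It fails at once if the other pot is moved 25 mm (distance of neighbour from where it was at the start of the episode above 0.025 m).
It fails at once if a thing standing or lying on the bench is moved 25 mm (distance of any of smallpot, trowel, dibber, potstack, labelbox, sprayer from where it was at the start of the episode above 0.025 m).
It also fails if it takes over 61 s, if anything falls off the work surface, if the arm or the gripper's body presses on something with over 40 N, if the wrist force passes 120 N, or if a joint passes its speed limit or range.

### The arm

A 7-joint arm with a two-finger parallel gripper is mounted at the origin on the work surface. World frame = base frame: x ahead of the robot, y to its left, z up, the work surface at z = 0. Lengths are in m, angles in rad, forces in N, time in s.
With the tool pointing down it reaches from about 0.425 to 1.025 m from the base axis. Payload 9.4 kg.
Tool frame: the origin (TCP) lies on the centre line of the jaws, within the pads' length; the fingertips stand ahead of it and the grasp point (between the pads) lies 3 mm ahead of it (ctrl.nose_length is the z of the fingertips in the tool frame, in m); z points along the fingers, y is the direction in which the jaws open and shut (so a half turn about z gives the same grasp; the last joint's range is limited). The gripper opens to 85 mm and grips with 20 to 120 N. Pads are 22 mm wide; open, the fingers measure 114 mm over their backs; the gripper's body (76 mm by 85 mm) begins 54 mm behind the grasp point. The pads swing forward as they close: fully open they stand 13 mm farther back than shut.
Start: joints at [-1.257, 0.599, -0.003, 1.599, 0.002, 0.943, -0.08], TCP at [0.276, 0.67, 0.253] pointing down, gripper open.
Joint ranges: [-2.57, 2.57], [-0.35, 1.97], [-1.29, 1.29], [0.11, 2.56], [-1.05, 4.19], [0.11, 1.86], [-2.63, 2.63]. Speed limits (rad/s): [2.22, 2.22, 3.01, 3.01, 3.14, 3.14, 3.14].

### API

Orientations are given as [roll, pitch, yaw] about the fixed x, y, z axes, in that order (R = Rz(yaw) Ry(pitch) Rx(roll)).
In Python, from bench import read_state, vision, ctrl gives the robot as it stands.
- The arm moves only by the tool servo_tool, never from a script. Its argument "plan" is text: rows parted by semicolons, each of 7 numbers parted by spaces: the gripper command: -1 is shut, 1 is fully open, values between are in proportion, then the shift along the tool's x, y, z in cm, then the turn, a rotation vector about the tool's x, y, z in degrees. In form: hand x y z rx ry rz; .... A call has 1 to 20 rows; each row shifts and turns the pose as measured when the row begins, along the tool's axes as they then stand; what a row does not reach is not made up. A row lasts 1/10 s, in which the tool goes at most 50 mm and 8.59 degrees, less where a joint would pass 70% of its speed; a pose out of reach is approached as far as the arm can. A call with a gripper value outside its range is refused whole. The fingers move at their own pace and stop on an object; "squeeze" is the grip in N (left out, the last holds). Time passes only in rows, so rows that do not move let the fingers close. It gives the time, the measured TCP pose, the force and the opening at its end, in the units of the state.
- read_state(): the state, without advancing time (a new reading comes with each control period).
- vision.camera(name): name is "scene" or "top" or "wrist"; returns the picture (480x640x3 uint8, red, green, blue); there is no depth.
- vision.camera_params(name): a dict with "fovy" (degrees; the focal length in pixels is half the picture's height over the tangent of half this angle, whatever the lens; pixels are square), "cx", "cy" (the principal point, pixels), "rvec" (rotation vector, rad) and "tvec" (3), from world to camera coordinates, as OpenCV has them. Camera axes: x right, y down, z forward; pixel columns grow to the right and rows downward; lengths in m; the calibration is good to about 2 mm. The wrist camera is an equidistant fisheye: a pixel r from the principal point sees the ray r / f radians off the axis. A picture is of the moment at which its call begins: read the wrist's pose just before it. camera_params takes no time and is no camera call; for the wrist camera it gives the pose at the moment of the call.
- ctrl.close_job(): hands the job in, once; it reports no verdict.
The state is a dict: "t": time; "joint_positions": joint angles; "joint_vel": joint speeds; "effort": joint torques, N m; "ee_pos": TCP position; "orientation": TCP orientation; "wrist_force": force on the tool from outside, world axes, zero at the start; "wrist_torque": the same for the moment, N m; "opening": finger opening in m.
Only numpy, scipy, OpenCV 4.12 (cv2) and the standard library are available. Lean on these libraries where they do the work, as an engineer would, in place of code of your own. Each camera call takes 0.05 s, during which the arm holds its last target. There are 200 camera calls.

## Working session

There is one attempt and no reset: what is moved stays moved. The work goes in short steps, Python scripts to look and compute and a tool call to move; the robot and the scene stay as the last step left them, time stands still between calls to the robot, and variables do not carry over. Pictures are saved under pics/ and viewed, about 8 in all and at most 12, crops included, and the job is handed in when it is done.

Besides the shell and the picture viewer there is one more tool, called after ">>>" by a JSON object that holds its "name" and its "arguments", one argument or row to a line. servo_tool: Moves the arm, as the interface text tells. Its arguments: {"type":"object","properties":{"plan":{"type":"string"},"squeeze":{"type":"number"}},"required":["plan"]}

```bash
mkdir -p pics; ls
python3 - <<'E'
from bench import read_state, vision, ctrl
import cv2
s=read_state(); print({k:s[k] for k in('t','ee_pos','orientation','opening','wrist_force')},ctrl.nose_length)
for n in('scene','top'):
    cv2.imwrite(f'pics/{n}0.png',vision.camera(n)[:,:,::-1]); print(n,vision.camera_params(n))
E
```

```text
pics
{'t': 0.0, 'ee_pos': array([0.27602552, 0.66991482, 0.25240429]), 'orientation': array([-3.14000380e+00,  1.45302589e-04,  2.75082781e+00]), 'opening': 0.08529279118644884, 'wrist_force': array([ 1.09954316, -0.0244774 , -0.70001847])} 0.022
scene {'fovy': 45.45178423836792, 'cx': 314.39679989288976, 'cy': 237.5967453860766, 'rvec': array([ 1.64423991,  2.04712519, -0.74615286]), 'tvec': array([ 0.11205355, -0.30937398,  1.50642767])}
top {'fovy': 50.53241497075413, 'cx': 321.8176121637255, 'cy': 242.9286502033743, 'rvec': array([ 2.13793688, -2.10255866,  0.19931159]), 'tvec': array([-0.01823343,  0.56617423,  1.05757557])}
```

View pics/scene0.png

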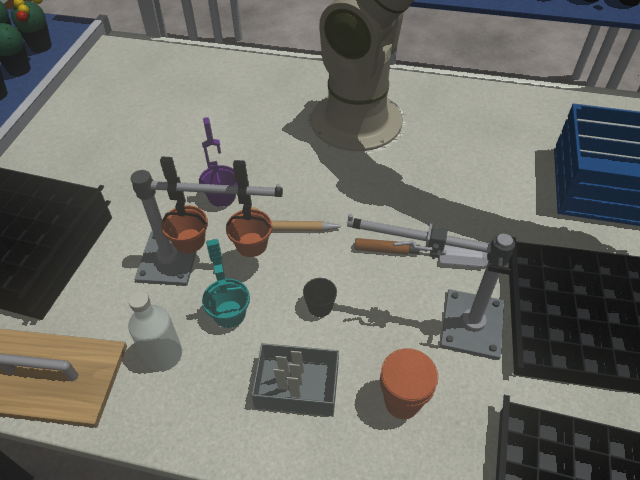

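View pics/top0.png

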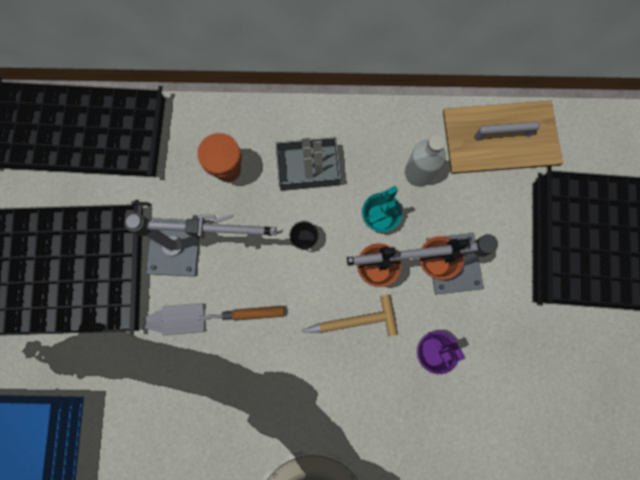

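The scene shows the right-hand rail (post ~(142,180), pin ~(278,190)) with the target pot's grip at ~(241,165), and the left-hand rail with pin ~(352,218) and clamp ~(437,238). In the top view the pins are at ~(351,260) and ~(275,231). I'll zoom in on both.

```bash
cat > h.py <<'E'
import numpy as np, cv2
from bench import read_state, vision, ctrl
def cam(n):
    p=vision.camera_params(n); R=cv2.Rodrigues(np.array(p['rvec']))[0]
    return p,R,240/np.tan(np.radians(p['fovy'])/2)
def ray(n,uv,c=None):
    p,R,f=c or cam(n); a=(np.array(uv,float)-[p['cx'],p['cy']])/f
    if n=='wrist':
        th=np.linalg.norm(a); d=np.r_[a/max(th,1e-9)*np.sin(th),np.cos(th)]
    else: d=np.r_[a,1]
    return -R.T@p['tvec'], R.T@(d/np.linalg.norm(d))
def onz(n,uv,z,c=None):
    o,d=ray(n,uv,c); return o+d*(z-o[2])/d[2]
def proj(n,X,c=None):
    p,R,f=c or cam(n); q=R@np.array(X,float)+p['tvec']
    if n=='wrist':
        r=np.hypot(q[0],q[1]); k=np.arctan2(r,q[2])/max(r,1e-9)
        return f*k*q[:2]+[p['cx'],p['cy']]
    return f*q[:2]/q[2]+[p['cx'],p['cy']]
def two(r):  # least-squares meeting point of rays
    A=sum(np.eye(3)-np.outer(d,d) for o,d in r); b=sum((np.eye(3)-np.outer(d,d))@o for o,d in r)
    return np.linalg.solve(A,b)
E
python3 - <<'E'
from h import *
t=cv2.imread('pics/top0.png'); s=cv2.imread('pics/scene0.png')
a=cv2.resize(t[190:290,120:320],None,fx=4,fy=4,interpolation=2)
b=cv2.resize(t[210:290,335:535],None,fx=4,fy=4,interpolation=2)[:200*2]
cv2.imwrite('pics/topc.png',np.vstack([a[:300],b[:300]]))
a=cv2.resize(s[200:275,335:535],None,fx=4,fy=4,interpolation=2)
b=cv2.resize(s[150:225,120:320],None,fx=4,fy=4,interpolation=2)
cv2.imwrite('pics/scc.png',np.vstack([a,b]))
E
```

```text
(no output)
```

View pics/topc.png

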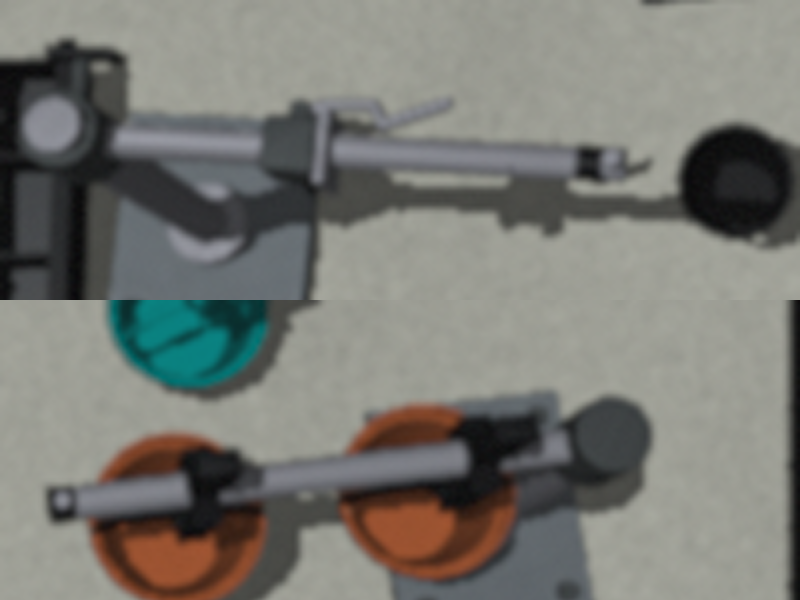

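View pics/scc.png

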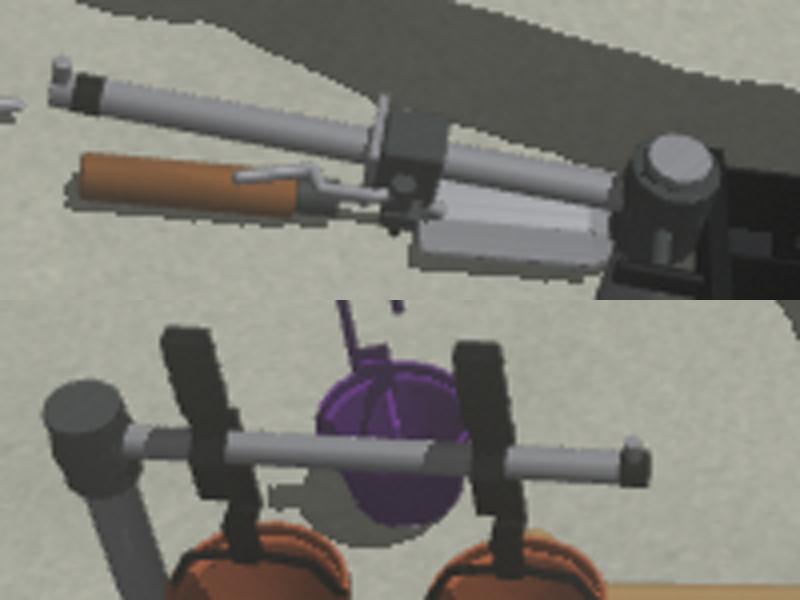

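Crops show pin2 at top (273,230) and scene (350.5,215), pin1 at top (351,260.5) and scene (278,185). The keeper and tip legs are both on the +x side, and the clamp face is at top ≈(200,226).

Run:
```python
from h import *
np.set_printoptions(precision=4,suppress=True)
def T(u,v): return (120+u/4-.375,190+v/4-.375)
def B(u,v): return (335+u/4-.375,210+(v-300)/4-.375)
def S(u,v): return (335+u/4-.375,200+v/4-.375)
def U(u,v): return (120+u/4-.375,150+(v-300)/4-.375)
p1=two([ray('top',B(63,500)),ray('scene',U(633,440))]); print('pin1',p1, onz('top',B(63,500),.243),onz('scene',U(633,440),.243))
p2=two([ray('top',T(612,160)),ray('scene',S(62,60))]); print('pin2',p2,onz('top',T(612,160),p2[2]),onz('scene',S(62,60),p2[2]))
z2=p2[2]-.018
a=[onz('top',B(*q),.233) for q in((85,501),(560,448))]; d1=a[0]-a[1]; print('rail1 dir',a,np.degrees(np.arctan2(-d1[0],d1[1])))
a=[onz('top',T(*q),z2+.008) for q in((120,137),(570,161))]; d2=a[0]-a[1]; print('rail2 dir(to post)',a,np.degrees(np.arctan2(-d2[0],d2[1])))
f=onz('top',T(325,150),z2); print('face',f, np.linalg.norm((f-p2)[:2]))
f=onz('top',T(320,108),z2+.02); print('facetop',f, np.linalg.norm((f-p2)[:2]))
f=onz('scene',S(381,130),z2+.01); print('face scene',f, np.linalg.norm((f-p2)[:2]))
for z in(.283,.294): print('grip top',onz('scene',U(478,346),z))
f=onz('top',B(210,520),.234);print('saddle?',f)
```

```text
pin1 [ 0.5008 -0.0628  0.2421] [ 0.5003 -0.0614  0.243 ] [ 0.5019 -0.064   0.243 ]
pin2 [0.5518 0.0775 0.2508] [0.5514 0.0793 0.2508] [0.5523 0.0756 0.2508]
rail1 dir [array([ 0.5016, -0.0719,  0.233 ]), array([ 0.5297, -0.2884,  0.233 ])] 7.38488734502185
rail2 dir(to post) [array([0.5606, 0.3053, 0.2408]), array([0.5528, 0.0995, 0.2408])] -2.172526990647709
face [0.5579 0.2134 0.2328] 0.13601255146391786
facetop [0.5728 0.2118 0.2528] 0.13599845722317502
face scene [0.5559 0.2101 0.2428] 0.13266329069056176
grip top [ 0.498  -0.1325  0.283 ]
grip top [ 0.509  -0.1276  0.294 ]
saddle? [ 0.4937 -0.1285  0.234 ]
```

```bash
cat >> h.py <<'E'
from scipy.spatial.transform import Rotation as Ro
def pose():
    s=read_state(); return np.array(s['ee_pos']),Ro.from_euler('xyz',s['orientation']),s
def plan(p1,psi,N,hand=1,via=None,level=True):
    """rows from the measured pose to TCP p1, tool down with yaw psi (short way unless given by via)"""
    p,R,s=pose(); y0=s['orientation'][2]
    dy=(psi-y0) if via else (psi-y0+np.pi)%(2*np.pi)-np.pi
    Rs=[R if i==0 else Ro.from_euler('xyz',[np.pi,0,y0+dy*i/N]) for i in range(N+1)]
    out=[]
    for i in range(N):
        d=Rs[i].inv().apply((np.array(p1)-p)/N)*100; r=np.degrees((Rs[i].inv()*Rs[i+1]).as_rotvec())
        out.append(f"{hand} "+" ".join(f"{v:.2f}" for v in d)+" "+" ".join(f"{v:.1f}" for v in r))
    print("; ".join(out))
E
python3 - <<'E'
from h import *
import h
# plan from raised pose
p,R,s=pose()
h.pose=lambda:(p+[0,0,.14],R,s)
plan([.512,-.128,.392],.129,19,via=1)
E
```

```text
1 -2.75 -3.41 0.01 -0.1 0.0 7.9; 1 -3.19 -3.00 0.00 0.0 -0.0 7.9; 1 -3.57 -2.53 0.00 0.0 -0.0 7.9; 1 -3.89 -2.02 0.00 -0.0 -0.0 7.9; 1 -4.13 -1.46 0.00 -0.0 -0.0 7.9; 1 -4.29 -0.88 0.00 0.0 -0.0 7.9; 1 -4.37 -0.28 0.00 0.0 -0.0 7.9; 1 -4.37 0.32 0.00 -0.0 -0.0 7.9; 1 -4.28 0.92 0.00 0.0 -0.0 7.9; 1 -4.12 1.50 0.00 0.0 -0.0 7.9; 1 -3.87 2.05 0.00 -0.0 -0.0 7.9; 1 -3.55 2.56 0.00 0.0 -0.0 7.9; 1 -3.16 3.03 0.00 0.0 -0.0 7.9; 1 -2.72 3.43 0.00 -0.0 -0.0 7.9; 1 -2.22 3.78 0.00 -0.0 -0.0 7.9; 1 -1.68 4.04 0.00 0.0 -0.0 7.9; 1 -1.11 4.24 0.00 0.0 -0.0 7.9; 1 -0.51 4.35 0.00 0.0 -0.0 7.9; 1 0.09 4.38 0.00 0.0 -0.0 7.9
```

>>> {"name": "servo_tool", "arguments": {
  "plan": "1 0 0 -4.7 0 0 0; 1 0 0 -4.7 0 0 0; 1 0 0 -4.6 0 0 0"
}}

```text
t: 0.4
ee_pos: [0.2748, 0.6673, 0.3862]
orientation: [-3.122, 0.001, 2.751]
wrist_force: [1.1, 1.1, 0.4]
opening: 0.0853
```

>>> {"name": "servo_tool", "arguments": {
  "plan": "1 -2.75 -3.4 0 0 0 7.9; 1 -3.2 -3 0 0 0 7.9; 1 -3.6 -2.5 0 0 0 7.9; 1 -3.9 -2 0 0 0 7.9; 1 -4.1 -1.5 0 0 0 7.9; 1 -4.3 -0.9 0 0 0 7.9; 1 -4.4 -0.3 0 0 0 7.9; 1 -4.4 0.3 0 0 0 7.9; 1 -4.3 0.9 0 0 0 7.9; 1 -4.1 1.5 0 0 0 7.9; 1 -3.9 2 0 0 0 7.9; 1 -3.5 2.6 0 0 0 7.9"
}}

```text
t: 1.6
ee_pos: [0.4123, 0.1471, 0.3939]
orientation: [-3.138, 0.008, 1.041]
wrist_force: [1.0, 0.5, 0.6]
opening: 0.0853
```

Run:
```python
from h import *
plan([.512,-.128,.385],.129,11)
```

```text
1 -1.70 2.05 0.09 -0.2 0.5 4.7; 1 -1.52 2.18 0.08 0.0 -0.0 4.7; 1 -1.34 2.30 0.08 0.0 -0.0 4.7; 1 -1.14 2.40 0.08 -0.0 -0.0 4.7; 1 -0.94 2.49 0.08 0.0 -0.0 4.7; 1 -0.73 2.56 0.08 0.0 -0.0 4.7; 1 -0.52 2.61 0.08 -0.0 -0.0 4.7; 1 -0.30 2.64 0.08 0.0 -0.0 4.7; 1 -0.08 2.66 0.08 -0.0 -0.0 4.7; 1 0.14 2.66 0.08 0.0 -0.0 4.7; 1 0.36 2.64 0.08 0.0 -0.0 4.7
```

>>> {"name": "servo_tool", "arguments": {
  "plan": "1 -1.7 2.05 0 0 0.5 4.7; 1 -1.5 2.2 0.1 0 0 4.7; 1 -1.3 2.3 0.1 0 0 4.7; 1 -1.1 2.4 0.1 0 0 4.7; 1 -0.9 2.5 0.1 0 0 4.7; 1 -0.7 2.6 0.1 0 0 4.7; 1 -0.5 2.6 0.1 0 0 4.7; 1 -0.3 2.65 0.1 0 0 4.7; 1 -0.1 2.65 0.1 0 0 4.7; 1 0.1 2.65 0.1 0 0 4.7; 1 0.4 2.65 0.1 0 0 4.7; 1 0 0 0 0 0 0; 1 0 0 0 0 0 0"
}}

```text
t: 2.9
ee_pos: [0.5082, -0.1473, 0.3813]
orientation: [-3.138, 0.004, 0.088]
wrist_force: [-0.3, 0.2, -0.3]
opening: 0.0855
```

Run:
```python
from h import *
np.set_printoptions(precision=4,suppress=True)
p,R,s=pose(); print(s['t'],p,s['orientation'],s['joint_positions'])
c=cam('wrist'); im=vision.camera('wrist'); cv2.imwrite('pics/w1.png',im[:,:,::-1]); print(c)
for X in([.509,-.128,.294],[.5008,-.0628,.243],p+R.apply([0,0,.022])): print(proj('wrist',X,c))
```

```text
2.9 [ 0.5082 -0.1473  0.3813] [-3.1381  0.0044  0.0878] [-0.4586  0.2948  0.842   1.9122 -0.2541  1.0497 -0.9917]
({'fovy': 65.70646984690485, 'cx': 318.3198144149595, 'cy': 244.1773532068437, 'rvec': array([-2.1558,  1.972 ,  0.2857]), 'tvec': array([-0.1898,  0.4012,  0.6409])}, array([[ 0.0883, -0.9961, -0.004 ],
       [-0.9563, -0.0859,  0.2796],
       [-0.2788, -0.0208, -0.9601]]), np.float64(371.64829954431775))
[286.9866 257.1025]
[205.9372 238.3354]
[319.0305 310.5856]
```

View pics/w1.png

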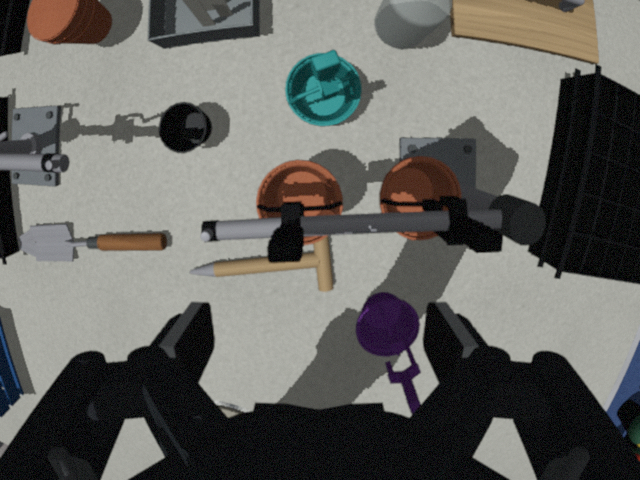

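The wrist view shows pin1 at (207,237), as predicted to 1 px, and the target grip as a dark block ending near (285,258). The neighbour is to the right and the purple look-alike is below.

Run:
```python
from h import *
np.set_printoptions(precision=4,suppress=True)
c=cam('wrist'); im=cv2.imread('pics/w1.png')
m=(im.max(2)<45)
for v in range(196,266,4):
    u=np.where(m[v,262:312])[0]+262; print(v,(u.min(),u.max(),len(u)) if len(u) else None,end=' ')
print()
for x in(-.006,.006):
  for y in(-.01,.01):
    d=np.array([-.1285,.9917]);n=np.array([.9917,.1285])
    X=np.r_[[.509,-.128]+d*y+n*x,.294]; print(x,y,proj('wrist',X,c),proj('wrist',X-[0,0,.046],c))
# rail edges
g=im.astype(int).max(2)
for u in(230,250,350,365): print(u,g[208:250,u])
```

```text
196 None 200 None 204 (np.int64(282), np.int64(301), 20) 208 (np.int64(262), np.int64(311), 50) 212 (np.int64(281), np.int64(302), 22) 216 (np.int64(281), np.int64(301), 21) 220 (np.int64(282), np.int64(299), 18) 224 (np.int64(282), np.int64(299), 18) 228 (np.int64(278), np.int64(302), 25) 232 (np.int64(274), np.int64(303), 30) 236 (np.int64(272), np.int64(302), 31) 240 (np.int64(271), np.int64(302), 32) 244 (np.int64(269), np.int64(302), 34) 248 (np.int64(268), np.int64(301), 34) 252 (np.int64(269), np.int64(301), 33) 256 (np.int64(268), np.int64(300), 33) 260 (np.int64(269), np.int64(298), 30) 264 None 
-0.006 -0.01 [304.5237 266.0216] [307.0603 244.4045]
-0.006 0.01 [271.2747 267.1283] [279.2388 245.445 ]
0.006 -0.01 [303.4769 246.7331] [306.2429 228.0807]
0.006 0.01 [269.6959 247.9822] [278.0918 229.2089]
230 [175 173 174 173 177 175 175 176 175 178 175 154 118 100 109 115 127 135
 141 146 148 151 155 152 151 151 146 141 140 130 122 127 157 170 171 170
 168 171 170 168 169 171]
250 [170 168 173 175 174 177 177 177 176 171 154 120  98 107 119 127 135 140
 146 149 151 154 152 151 151 147 143 142 135 120 130 163 175 169 168 165
 165 169 171 173 174 174]
350 [ 91 118 160 173 174 156 114  79  69  69  67  74  74  75  80  71  72  71
  71  70  64  71  69  83 103 119 142 169 173 177 175 178 179 179 179 181
 178 176 175 175 172 170]
365 [171 170 172 176 175 153  91  63  63  69  74  74  76  79  75  73  75  70
  74  69  70  71  66  63  75 121 156 170 175 174 170 172 170 171 170 170
 169 173 174 173 174 174]
```

Run:
```python
from h import *
np.set_printoptions(precision=4,suppress=True)
c=cam('wrist')
A=onz('wrist',(230,229.7),.225,c);B=onz('wrist',(365,222.8),.225,c)
im=cv2.imread('pics/w1.png').astype(int).max(2); print(im[205:245,470],im[205:245,440])
print(A,B); d=(A-B);print(np.degrees(np.arctan2(-d[0],d[1])))
print('pin',onz('wrist',(207,237),.243,c))
for yg in(-.1265,): print(A+(B-A)*(yg-A[1])/(B-A)[1])
print(onz('wrist',(285,252.5),.294,c))
```

```text
[59 52 54 50 56 59 65 72 72 73 80 73 57 28  0 12 13  7 12 14 12 23  2  0
 12 11 21 10  4  4 17 19  6 24 21  0  0  5  4  6] [28 19 17  9 13 26 47 67 69 70 68 76 77 70 74 74 75 75 72 73 67 66 67 63
 62 49 21  1 14  7 18 31 57 77 87 86 85 87 87 82]
[ 0.5041 -0.0771  0.225 ] [ 0.5188 -0.1814  0.225 ]
8.03517947506316
pin [ 0.5019 -0.0635  0.243 ]
[ 0.5111 -0.1265  0.225 ]
[ 0.5117 -0.1265  0.294 ]
```

>>> {"name": "servo_tool", "arguments": {
  "plan": "1 0.25 -1 0 0 0 -1.3; 1 0.25 -1 0 0 0 -1.3; 1 0 0 3 0 0 0; 1 0 0 3 0 0 0; 1 0 0 0 0 0 0; 1 0 0 0 0 0 0"
}}

```text
t: 3.55
ee_pos: [0.512, -0.1164, 0.3215]
orientation: [-3.134, 0.001, 0.155]
wrist_force: [-0.5, -0.1, 0.7]
opening: 0.0855
```

Run:
```python
from h import *
plan([.5113,-.1265,.274],.134,3)
```

```text
1 -0.07 0.34 1.58 -0.4 0.1 0.4; 1 -0.07 0.33 1.58 0.0 -0.0 0.4; 1 -0.07 0.33 1.58 0.0 -0.0 0.4
```

>>> {"name": "servo_tool", "arguments": {
  "plan": "1 -0.1 0.5 0.5 -0.4 0 0.6; 1 0 0.4 0.5 0 0 0.5; 1 0 0 0.5 0 0 0; 1 0 0 0.5 0 0 0; 1 0 0 0.3 0 0 0; 1 0 0 0 0 0 0"
}}

```text
t: 4.15
ee_pos: [0.514, -0.1259, 0.3001]
orientation: [3.141, -0.004, 0.136]
wrist_force: [-0.7, 0.1, 0.7]
opening: 0.0854
```

Run:
```python
from h import *
plan([.5113,-.1265,.274],.134,3)
```

```text
1 -0.09 0.01 0.87 0.0 -0.2 0.0; 1 -0.09 0.01 0.87 0.0 -0.0 0.0; 1 -0.09 0.01 0.87 0.0 -0.0 0.0
```

>>> {"name": "servo_tool", "arguments": {
  "plan": "1 -0.1 0 0.6 0 0 0; 1 -0.1 0 0.6 0 0 0; 1 -0.05 0 0.6 0 0 0; 1 0 0 0.5 0 0 0; 1 0 0 0.2 0 0 0; 1 0 0 0 0 0 0"
}}

```text
t: 4.75
ee_pos: [0.5112, -0.1262, 0.2726]
orientation: [3.141, -0.003, 0.136]
wrist_force: [0.4, 0.6, 0.7]
opening: 0.0856
```

>>> {"name": "servo_tool", "arguments": {
  "plan": "0 0 0 0 0 0 0; -0.3 0 0 0 0 0 0; -0.45 0 0 0 0 0 0; -0.55 0 0 0 0 0 0; -1 0 0 0 0 0 0; -1 0 0 0 0 0 0; -1 0 0 0 0 0 0; -1 0 0 0 0 0 0",
  "squeeze": 50
}}

```text
t: 5.55
ee_pos: [0.5115, -0.1263, 0.2732]
orientation: [3.141, -0.004, 0.136]
wrist_force: [-0.1, -0.3, -0.5]
opening: 0.0194
```

>>> {"name": "servo_tool", "arguments": {
  "plan": "-1 0 0 -0.6 0 0 0; -1 0 0 -0.6 0 0 0; -1 0 0 -0.6 0 0 0; -1 0 0 -0.5 0 0 0; -1 0 0 -0.1 0 0 0; -1 0 0 0 0 0 0; -1 0 0 0 0 0 0"
}}

```text
t: 6.25
ee_pos: [0.5109, -0.126, 0.2993]
orientation: [-3.142, -0.004, 0.136]
wrist_force: [-0.5, 1.0, -2.6]
opening: 0.0191
```

>>> {"name": "servo_tool", "arguments": {
  "plan": "-1 0 -0.8 0 0 0 0; -1 0 -1 0 0 0 0; -1 0 -1 0 0 0 0; -1 0 -1 0 0 0 0; -1 0 -1 0 0 0 0; -1 0 0 0 0 0 0"
}}

```text
t: 6.85
ee_pos: [0.5032, -0.0729, 0.2984]
orientation: [-3.14, -0.002, 0.137]
wrist_force: [0.1, -0.2, -2.2]
opening: 0.0191
```

>>> {"name": "servo_tool", "arguments": {
  "plan": "-1 0 -1 0 0 0 0; -1 0 -1 0 0 0 0; -1 0 -1.2 0 0 0 0; -1 0 -1.2 0 0 0 0; -1 0 -1.2 0 0 0 0; -1 0 -1 0 0 0 0; -1 0 0 0 0 0 0; -1 0 0 0 0 0 0"
}}

```text
t: 7.65
ee_pos: [0.4934, -0.0008, 0.2985]
orientation: [-3.141, -0.002, 0.139]
wrist_force: [0.1, -0.5, -3.1]
opening: 0.0192
```

Run:
```python
from h import *
np.set_printoptions(precision=4,suppress=True)
p,R,s=pose(); print(p,s['joint_positions'])
c=cam('wrist'); im=vision.camera('wrist'); cv2.imwrite('pics/w2.png',im[:,:,::-1])
np.save('c2.npy',np.r_[c[0]['rvec'],c[0]['tvec']])
for X in([.5516,.0775,.25],[.556,.2134,.2328]): print(proj('wrist',X,c))
```

```text
[ 0.4934 -0.0008  0.2985] [-0.702   0.331   0.7856  2.0981 -0.3189  0.829  -1.1571]
[173.3737 150.2385]
[  6.6403 133.7636]
```

View pics/w2.png

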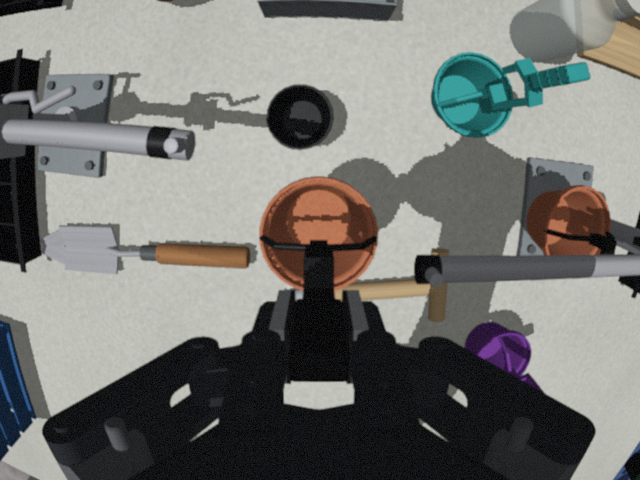

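The pot is held clear between the rails. Pin2's top is at (173,145), with (173,150) predicted. The tube runs left from there to the keeper at ~(20,100). Next I measure the rail 2 line.

Run:
```python
from h import *
np.set_printoptions(precision=4,suppress=True)
p=vision.camera_params('wrist'); c=cam('wrist')
im=cv2.imread('pics/w2.png'); g=im.max(2).astype(int)
for u in(70,100,130): print(u,*g[108:162,u])
cv2.imwrite('pics/w2c.png',cv2.resize(im[80:180,0:200],None,fx=4,fy=4,interpolation=2))
```

```text
70 158 173 170 143 117 91 87 92 89 86 83 76 74 85 104 121 128 140 146 153 157 165 169 174 180 183 184 183 181 175 171 166 164 163 161 158 150 139 128 118 130 140 147 145 144 142 140 146 142 142 145 147 146 146
100 67 68 69 68 68 70 73 75 70 67 68 72 68 68 74 94 108 122 127 138 143 148 157 164 168 174 180 182 185 187 183 179 173 173 170 168 162 160 156 149 136 123 113 105 107 107 100 88 90 88 88 85 78 76
130 104 99 102 95 95 97 101 103 100 103 144 184 196 194 195 188 149 104 105 118 125 136 142 147 155 161 165 170 174 181 184 188 188 185 180 181 176 171 169 165 162 154 147 142 128 135 174 191 196 198 197 197 195 196
```

View pics/w2c.png

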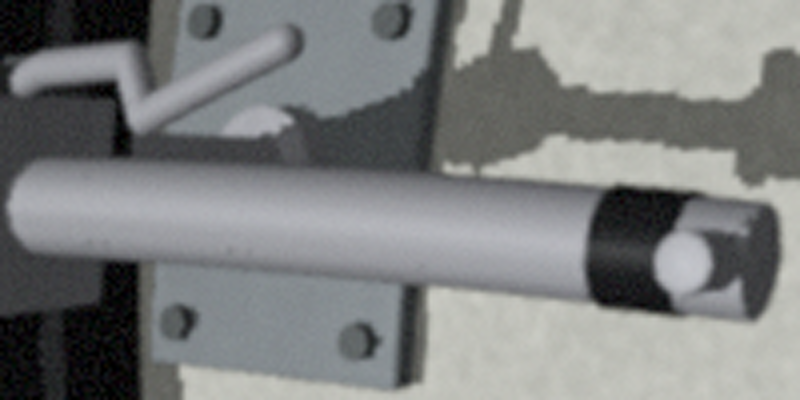

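Run:
```python
from h import *
np.set_printoptions(precision=4,suppress=True)
c=cam('wrist')
print('calib unchanged?',np.abs(np.load('c2.npy')-np.r_[c[0]['rvec'],c[0]['tvec']]).max())
rs=[ray('top',(120+612/4-.375,190+160/4-.375)),ray('scene',(335+62/4-.375,200+60/4-.375)),ray('wrist',(170.6,145.1),c)]
P=two(rs);print('pin2',P,'pairs',two(rs[:2]),two(rs[::2]),two(rs[1:]))
for z in(.226,.230,.234):
    q=[onz('wrist',a,z,c) for a in((70,134.3),(100,136.3),(130,138.6))]; d=q[0]-q[2]
    f=lambda y:q[0]+d*(y-q[0][1])/d[1]
    print(z,np.degrees(np.arctan2(-d[0],d[1])),'at y=.0775',f(.0775),'at .15',f(.15),'at .21',f(.21),'end',onz('wrist',(188.4,145.9),z,c),'pin',onz('wrist',(170.6,145.1),z+.018,c),'face',onz('wrist',(2.5,131),z,c))
```

```text
calib unchanged? 0.00028338549623729836
pin2 [0.5528 0.0778 0.2517] pairs [0.5518 0.0775 0.2508] [0.5532 0.0804 0.2456] [0.5546 0.0767 0.2542]
0.226 -1.347300886649767 at y=.0775 [0.5539 0.0775 0.226 ] at .15 [0.5556 0.15   0.226 ] at .21 [0.557 0.21  0.226] end [0.5531 0.0785 0.226 ] pin [0.5537 0.0816 0.244 ] face [0.5577 0.2256 0.226 ]
0.23 -1.347300886649769 at y=.0775 [0.5541 0.0775 0.23  ] at .15 [0.5558 0.15   0.23  ] at .21 [0.5572 0.21   0.23  ] end [0.5533 0.077  0.23  ] pin [0.5539 0.08   0.248 ] face [0.5578 0.2212 0.23  ]
0.234 -1.3473008866497713 at y=.0775 [0.5543 0.0775 0.234 ] at .15 [0.556 0.15  0.234] at .21 [0.5575 0.21   0.234 ] end [0.5535 0.0756 0.234 ] pin [0.5541 0.0783 0.252 ] face [0.5579 0.2167 0.234 ]
```

Run:
```python
from h import *
plan([.551,.002,.306],-.03,8,hand=-1)
```

```text
-1 0.72 0.06 -0.09 -0.1 -0.1 1.2; -1 0.72 0.05 -0.09 0.0 -0.0 1.2; -1 0.72 0.03 -0.09 0.0 -0.0 1.2; -1 0.72 0.02 -0.09 0.0 -0.0 1.2; -1 0.72 0.00 -0.09 -0.0 -0.0 1.2; -1 0.72 -0.01 -0.09 0.0 -0.0 1.2; -1 0.72 -0.03 -0.09 0.0 -0.0 1.2; -1 0.72 -0.04 -0.09 -0.0 -0.0 1.2
```

>>> {"name": "servo_tool", "arguments": {
  "plan": "-1 0.7 0.05 -0.1 0 -0.1 1.2; -1 0.7 0.05 -0.1 0 0 1.2; -1 0.7 0 -0.1 0 0 1.2; -1 0.7 0 -0.1 0 0 1.2; -1 0.7 0 -0.1 0 0 1.2; -1 0.7 0 -0.1 0 0 1.2; -1 0.7 0 -0.1 0 0 1.2; -1 0.7 0 -0.1 0 0 1.2; -1 0 0 0 0 0 0; -1 0 0 0 0 0 0"
}}

```text
t: 8.7
ee_pos: [0.5556, -0.0004, 0.3071]
orientation: [3.141, -0.001, -0.047]
wrist_force: [-0.0, -0.1, -3.8]
opening: 0.0194
```

Run:
```python
from h import *
plan([.551,.002,.306],-.03,2,hand=-1)
```

```text
-1 -0.24 -0.11 0.05 0.0 -0.0 -0.5; -1 -0.24 -0.11 0.05 0.0 0.0 -0.5
```

>>> {"name": "servo_tool", "arguments": {
  "plan": "-1 -0.25 0 0 0 0 -0.5; -1 -0.2 0 0 0 0 -0.5; -1 0 0 0 0 0 0; -1 0 0 0 0 0 0"
}}

```text
t: 9.1
ee_pos: [0.5496, -0.0002, 0.307]
orientation: [-3.141, 0.0, -0.028]
wrist_force: [0.3, 0.6, -2.7]
opening: 0.0194
```

Run:
```python
from h import *
np.set_printoptions(precision=4,suppress=True)
p,R,s=pose(); print(p,s['orientation'])
c=cam('wrist'); im=vision.camera('wrist')[:,:,::-1]; cv2.imwrite('pics/w3.png',im)
print(proj('wrist',[.5535,.0785,.25],c))
cv2.imwrite('pics/w3c.png',cv2.resize(im[180:330,50:350],None,fx=2.5,fy=2.5,interpolation=2))
```

```text
[ 0.5496 -0.0002  0.307 ] [-3.1415  0.0002 -0.0278]
[173.5988 275.6007]
```

View pics/w3c.png

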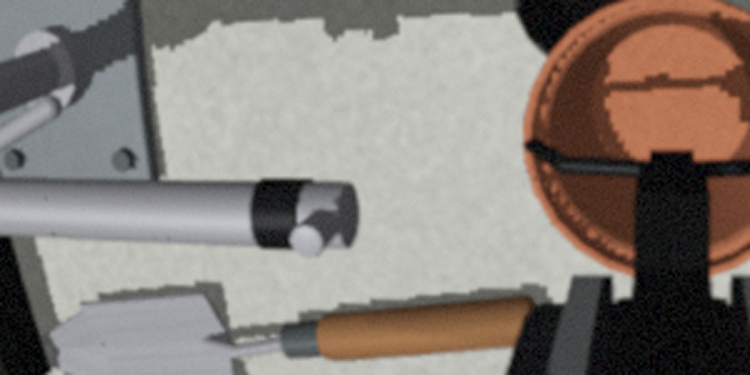

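Pin2's top is at (172.4,276.4), about 1 px from prediction. The tube runs left and is nearly level in the image.

Run:
```python
from h import *
np.set_printoptions(precision=4,suppress=True)
c=cam('wrist'); g=cv2.imread('pics/w3.png').max(2).astype(int)
for z in(.228,.232,.236):
    q=[]
    for u in range(56,148,8):
        col=cv2.GaussianBlur(g[240:300,u].astype(np.float32)[:,None],(1,5),0)[:,0]; gr=np.abs(np.diff(col))
        t=250-240+np.argmax(gr[10:20]); b=270-240+np.argmax(gr[30:45])
        q.append(onz('wrist',(u,240.5+(t+b)/2),z,c))
        if z==.228: print(u,t+240,b+240,end='; ')
    q=np.array(q); k=np.polyfit(q[:,1],q[:,0],1); print('\n',z,-np.degrees(k[0]),'x at .0,.0785,.15,.2065',np.polyval(k,[0,.0785,.15,.2065]),'pin',onz('wrist',(172.4,276.4),z+.018,c))
```

```text
56 250 273; 64 250 277; 72 250 274; 80 250 275; 88 250 276; 96 251 276; 104 251 276; 112 252 276; 120 251 277; 128 251 277; 136 251 278; 144 251 278; 
 0.228 -1.7528833301317515 x at .0,.0785,.15,.2065 [0.549  0.5514 0.5536 0.5553] pin [0.5515 0.0811 0.246 ]

 0.232 -1.752883330131573 x at .0,.0785,.15,.2065 [0.5504 0.5528 0.555  0.5567] pin [0.553  0.0793 0.25  ]

 0.236 -1.7528833301316218 x at .0,.0785,.15,.2065 [0.5518 0.5542 0.5564 0.5581] pin [0.5545 0.0775 0.254 ]
```

>>> {"name": "servo_tool", "arguments": {
  "plan": "-1 0.1 -0.8 0 0 0 0; -1 0 -1 0 0 0 0; -1 0 -1 0 0 0 0; -1 0 -1 0 0 0 0; -1 0 -0.8 0 0 0 0; -1 0 -0.6 0 0 0 0; -1 0 0 0 0 0 0"
}}

```text
t: 9.85
ee_pos: [0.5524, 0.0583, 0.3069]
orientation: [-3.141, 0.0, -0.025]
wrist_force: [0.4, 0.2, -3.6]
opening: 0.0195
```

>>> {"name": "servo_tool", "arguments": {
  "plan": "-1 0 -0.8 0 0 0 0.1; -1 0 -0.8 0 0 0 0; -1 0 -0.8 0 0 0 0; -1 0 -0.8 0 0 0 0; -1 0 0 0 0 0 0"
}}

```text
t: 10.35
ee_pos: [0.5533, 0.0928, 0.3069]
orientation: [-3.141, 0.0, -0.028]
wrist_force: [-0.3, -0.4, -3.7]
opening: 0.0194
```

>>> {"name": "servo_tool", "arguments": {
  "plan": "-1 0 -0.8 0 0 0 0; -1 0 -0.8 0 0 0 0; -1 0 -0.6 0 0 0 0; -1 0 -0.2 0 0 0 0; -1 0 0 0 0 0 0; -1 0 0 0.5 0 0 0; -1 0 0 0.5 0 0 0; -1 0 0 0.4 0 0 0; -1 0 0 0 0 0 0"
}}

```text
t: 11.25
ee_pos: [0.5538, 0.1181, 0.2915]
orientation: [-3.142, 0.001, -0.029]
wrist_force: [0.3, 0.2, -2.4]
opening: 0.0194
```

>>> {"name": "servo_tool", "arguments": {
  "plan": "-1 0 0 0.25 0 0 0; -1 0 0 0.25 0 0 0; -1 0 0 0.2 0 0 0; -1 0 0 0.1 0 0 0; -1 0 0 0 0 0 0"
}}

```text
t: 11.75
ee_pos: [0.5542, 0.1175, 0.283]
orientation: [3.142, 0.0, -0.03]
wrist_force: [0.5, 0.7, -2.7]
opening: 0.0188
```

>>> {"name": "servo_tool", "arguments": {
  "plan": "-1 0 0 0.15 0 0 0; -1 0 0 0.1 0 0 0; -1 0 0 0 0 0 0"
}}

```text
t: 12.05
ee_pos: [0.5558, 0.1175, 0.2822]
orientation: [-3.14, -0.004, -0.03]
wrist_force: [0.6, 0.4, -3.7]
opening: 0.0191
```

>>> {"name": "servo_tool", "arguments": {
  "plan": "-1 -0.1 0 0.15 0 0.2 0; -1 0 0 0.15 0 0 0; -1 0 0 0 0 0 0"
}}

```text
t: 12.35
ee_pos: [0.5556, 0.1173, 0.2822]
orientation: [-3.137, -0.01, -0.03]
wrist_force: [0.2, 0.7, -3.2]
opening: 0.0193
```

Run:
```python
from h import *
np.set_printoptions(precision=3,suppress=True)
for i in range(4):
    p,R,s=pose(); print(s['t'],p*1000,s['orientation'],s['wrist_force'],s['wrist_torque'],s['joint_vel'])
    vision.camera('scene')
im=vision.camera('wrist')[:,:,::-1]; cv2.imwrite('pics/w4.png',im)
cv2.imwrite('pics/s4.png',cv2.resize(vision.camera('scene')[190:290,330:530,::-1],None,fx=4,fy=4,interpolation=2))
```

```text
12.35 [555.602 117.317 282.224] [-3.137 -0.01  -0.03 ] [ 0.155  0.735 -3.206] [-0.007  0.12  -0.027] [-0.002 -0.01  -0.003 -0.002  0.002  0.001 -0.005]
12.4 [555.735 117.341 282.081] [-3.137 -0.01  -0.03 ] [-1.633 -0.265  2.438] [0.046 0.318 0.01 ] [ 0.002  0.008 -0.001 -0.003 -0.002 -0.012  0.   ]
12.45 [555.803 117.339 281.989] [-3.138 -0.01  -0.03 ] [-2.717  0.239  5.976] [ 0.034  0.619 -0.009] [ 0.     0.003  0.001 -0.003  0.003  0.003  0.001]
12.5 [555.843 117.32  282.   ] [-3.138 -0.01  -0.03 ] [-2.969 -0.171  6.832] [-0.027  0.71   0.002] [ 0.     0.001  0.    -0.001 -0.     0.003 -0.001]
```

View pics/s4.png

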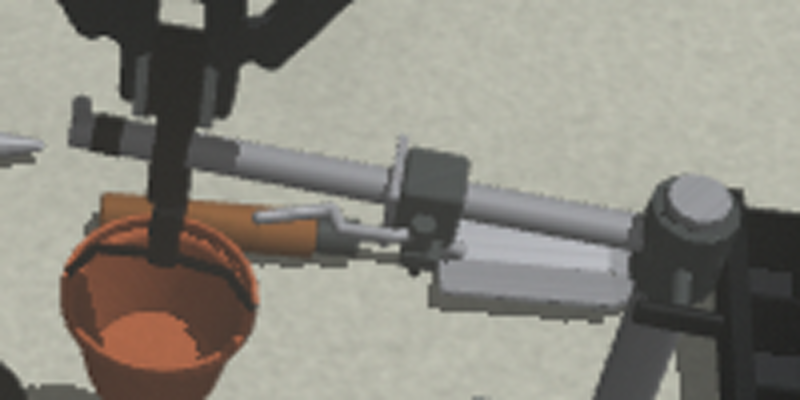

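Contact is made: with the lag gone the upward force is +6.8 N. The lateral −3 N means the V sits on one flank, so I'm re-centring x and pitch.

>>> {"name": "servo_tool", "arguments": {
  "plan": "-1 -0.05 0 -0.15 0 -0.3 0; -1 -0.15 0 -0.05 0 -0.3 0; -1 0 0 0 0 0 0; -1 0 0 0 0 0 0; -1 0 0 0 0 0 0"
}}

```text
t: 13.15
ee_pos: [0.5536, 0.1175, 0.2832]
orientation: [-3.139, 0.002, -0.03]
wrist_force: [-1.5, 0.2, -0.2]
opening: 0.0191
```

```bash
cat > st.py <<'E'
from h import *
np.set_printoptions(precision=3,suppress=True)
p,R,s=pose(); print(s['t'],p*1000,s['orientation'],s['wrist_force'],s['wrist_torque'],s['opening'])
E
python3 st.py
```

```text
13.15 [553.56  117.52  283.209] [-3.139  0.002 -0.03 ] [-1.452  0.25  -0.185] [-0.051  0.026  0.022] 0.019139207358429413
```

>>> {"name": "servo_tool", "arguments": {
  "plan": "-1 0.05 0 0.1 0 0 0; -1 0 0 0.1 0 0 0; -1 0 0 0 0 0 0; -1 0 0 0 0 0 0; -1 0 0 0 0 0 0"
}}

```text
t: 13.65
ee_pos: [0.5555, 0.1174, 0.2822]
orientation: [-3.138, -0.002, -0.03]
wrist_force: [-0.2, 0.3, 1.3]
opening: 0.0197
```

```bash
python3 st.py
```

```text
13.65 [555.474 117.439 282.209] [-3.138 -0.002 -0.03 ] [-0.169  0.263  1.283] [0.002 0.028 0.083] 0.019686838234466132
```

>>> {"name": "servo_tool", "arguments": {
  "plan": "-1 0 -0.5 0.04 0 0 0; -1 0 -0.6 0.04 0 0 0; -1 0 -0.6 0.04 0 0 0; -1 0 -0.6 0.04 0 0 0; -1 0 -0.5 0.04 0 0 0; -1 0 0 0.04 0 0 0; -1 0 0 0.04 0 0 0"
}}

```text
t: 14.35
ee_pos: [0.5567, 0.1417, 0.2819]
orientation: [3.139, -0.002, -0.034]
wrist_force: [-1.8, -3.7, 6.8]
opening: 0.019
```

```bash
python3 st.py
```

```text
14.35 [556.737 141.699 281.94 ] [ 3.139 -0.002 -0.034] [-1.824 -3.684  6.78 ] [-0.907  0.503 -0.013] 0.0190460191957101
```

>>> {"name": "servo_tool", "arguments": {
  "plan": "-1 -0.03 -0.5 0 0 0 0; -1 -0.02 -0.5 0.02 0 0 0; -1 0 -0.5 0.02 0 0 0; -1 0 -0.5 0.02 0 0 0; -1 0 -0.3 0.02 0 0 0; -1 0 0 0.02 0 0 0; -1 0 0 0.02 0 0 0"
}}

```text
t: 15.05
ee_pos: [0.5574, 0.1649, 0.282]
orientation: [3.135, -0.003, -0.035]
wrist_force: [-1.5, -5.7, 6.5]
opening: 0.0196
```

```bash
python3 st.py
```

```text
15.05 [557.4   164.941 281.979] [ 3.135 -0.003 -0.035] [-1.494 -5.68   6.523] [-1.214  0.243  0.027] 0.019627784728749507
```

>>> {"name": "servo_tool", "arguments": {
  "plan": "-1 -0.02 0 -0.06 -0.2 0 0; -1 0 -0.3 0 -0.2 0 0; -1 0 -0.3 0 0 0 0; -1 0 -0.3 0 0 0 0; -1 0 -0.3 0 0 0 0; -1 0 0 0 0 0 0; -1 0 0 0 0 0 0"
}}

```text
t: 15.75
ee_pos: [0.5576, 0.1785, 0.2821]
orientation: [3.126, -0.003, -0.034]
wrist_force: [0.1, -4.7, 2.9]
opening: 0.0193
```

```bash
python3 st.py
```

```text
15.75 [557.596 178.507 282.052] [ 3.126 -0.003 -0.034] [ 0.067 -4.731  2.866] [-0.902 -0.056 -0.028] 0.019319468232947466
```

>>> {"name": "servo_tool", "arguments": {
  "plan": "-1 0 -0.2 0.02 0.3 0 0; -1 0 -0.3 0.02 0.3 0 0; -1 0 -0.3 0.02 0.2 0 0; -1 0 0 0.02 0 0 0; -1 0 0 0 0 0 0"
}}

```text
t: 16.25
ee_pos: [0.5578, 0.1837, 0.2821]
orientation: [3.138, -0.003, -0.037]
wrist_force: [0.9, -3.2, 2.2]
opening: 0.0189
```

```bash
python3 st.py
```

```text
16.25 [557.839 183.739 282.059] [ 3.138 -0.003 -0.037] [ 0.892 -3.183  2.246] [-0.822 -0.014 -0.002] 0.01894448150837377
```

>>> {"name": "servo_tool", "arguments": {
  "plan": "-1 0 -0.25 0.03 0 0 0; -1 0 -0.3 0.03 0 0 0; -1 0 -0.3 0.03 0 0 0; -1 0 0 0.02 0 0 0; -1 0 0 0 0 0 0"
}}

```text
t: 16.75
ee_pos: [0.5581, 0.1893, 0.2821]
orientation: [3.136, -0.002, -0.04]
wrist_force: [-0.1, -4.5, 2.4]
opening: 0.0192
```

```bash
python3 st.py
```

```text
16.75 [558.089 189.264 282.057] [ 3.136 -0.002 -0.04 ] [-0.129 -4.541  2.446] [-0.842 -0.014  0.069] 0.019204143587935367
```

>>> {"name": "servo_tool", "arguments": {
  "plan": "-1 0 -0.3 0.03 0.1 0 -0.2; -1 0 -0.3 0.03 0.1 0 -0.2; -1 0 -0.3 0.03 0 0 0; -1 0 0 0.02 0 0 0; -1 0 0 0 0 0 0"
}}

```text
t: 17.25
ee_pos: [0.5583, 0.1953, 0.2821]
orientation: [3.136, -0.002, -0.035]
wrist_force: [0.1, -3.0, 3.4]
opening: 0.0193
```

```bash
python3 st.py
```

```text
17.25 [558.296 195.26  282.052] [ 3.136 -0.002 -0.035] [ 0.145 -2.974  3.356] [-0.821  0.072 -0.068] 0.019308896791371453
```

>>> {"name": "servo_tool", "arguments": {
  "plan": "-1 0 -0.3 0.03 0.1 0 -0.1; -1 0 -0.3 0.03 0 0 0; -1 0 0 0.02 0 0 0; -1 0 0 0 0 0 0"
}}

```text
t: 17.65
ee_pos: [0.5585, 0.2001, 0.282]
orientation: [3.137, -0.002, -0.034]
wrist_force: [-0.6, -4.3, 3.5]
opening: 0.0193
```

```bash
python3 st.py
python3 - <<'E'
from h import *
cv2.imwrite('pics/s5.png',cv2.resize(vision.camera('scene')[190:290,350:510,::-1],None,fx=5,fy=5,interpolation=2))
E
```

```text
17.65 [558.539 200.062 282.023] [ 3.137 -0.002 -0.034] [-0.61  -4.321  3.517] [-0.901  0.094  0.024] 0.019336629326500588
```

View pics/s5.png

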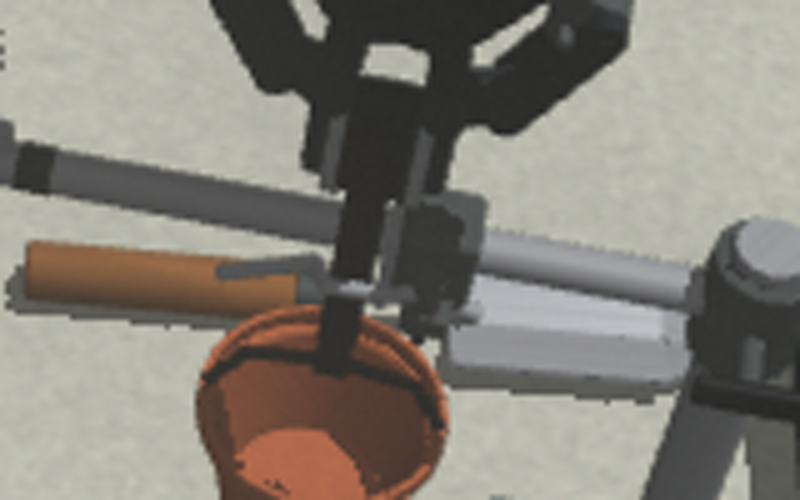

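The hanger is at the clamp, with its leg beside or past the keeper tooth at ~(325,275) and a small gap to the face plate at ~(385,240). I'll keep pushing in small steps.

>>> {"name": "servo_tool", "arguments": {
  "plan": "-1 0 -0.25 0.03 0.1 0 -0.1; -1 0 -0.25 0.03 0 0 0; -1 0 0 0 0 0 0; -1 0 0 0 0 0 0"
}}

```text
t: 18.1
ee_pos: [0.5587, 0.2021, 0.282]
orientation: [3.135, -0.001, -0.033]
wrist_force: [-0.4, -3.2, 3.3]
opening: 0.0193
```

```bash
python3 st.py
```

```text
18.1 [558.656 202.082 282.019] [ 3.135 -0.001 -0.033] [-0.422 -3.231  3.348] [-0.78   0.056  0.08 ] 0.019315586633677995
```

>>> {"name": "servo_tool", "arguments": {
  "plan": "-1 0 -0.25 0.03 0.1 0 0; -1 0 -0.3 0.02 0 0 0; -1 0 -0.3 0 0 0 0; -1 0 -0.1 0 0 0 0"
}}

```text
t: 18.5
ee_pos: [0.5587, 0.2024, 0.282]
orientation: [3.126, -0.0, -0.039]
wrist_force: [-1.0, -3.0, 4.5]
opening: 0.0198
```

```bash
python3 st.py
```

```text
18.5 [558.693 202.396 282.011] [ 3.126 -0.    -0.039] [-0.961 -2.979  4.475] [-0.728  0.153  0.048] 0.01975751204469364
```

Run:
```python
from h import *
for n in('scene','top'): cv2.imwrite(f'pics/{n}6.png',vision.camera(n)[:,:,::-1])
import st
im=cv2.imread('pics/scene6.png'); t=cv2.imread('pics/top6.png')
a=cv2.resize(im[205:265,390:465],None,fx=9,fy=9,interpolation=2)[:,:600]
b=cv2.resize(t[195:255,170:245],None,fx=9,fy=9,interpolation=2)
cv2.imwrite('pics/m6.png',cv2.resize(np.hstack([a[:,:],b[:,:600]]),(800,360)))
```

```text
18.6 [558.688 202.513 282.012] [ 3.126 -0.    -0.038] [-0.861 -6.01   5.239] [-1.648  0.314  0.11 ] 0.019697561275386424
```

View pics/m6.png

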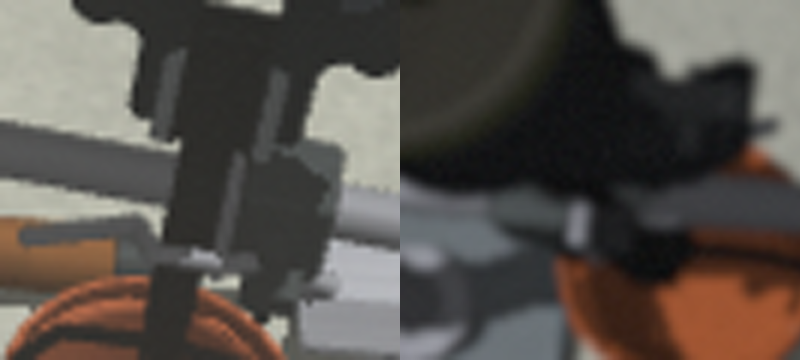

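The hanger sits against the face plate with no gap. The keeper's mouth tip is at scene (393.3,244.2) against (393.8,244.5) at the start, so it is closed with the tooth behind the leg. More pushing gives no motion. I'll straighten up, ease off and release.

>>> {"name": "servo_tool", "arguments": {
  "plan": "-1 0 -0.05 0 0.4 0 -0.2; -1 0 0 -0.02 0.4 0 -0.2; -1 0 0 0 0 0 0; -1 0 0 0 0 0 0; -0.5 0 0 0 0 0 0; -0.4 0 0 0 0 0 0; -0.2 0 0 0 0 0 0; 0 0 0 0 0 0 0; 0.2 0 0 0 0 0 0; 0.2 0 0 0 0 0 0; 0.2 0 0 0 0 0 0",
  "squeeze": 20
}}

```text
t: 19.7
ee_pos: [0.5578, 0.2061, 0.2806]
orientation: [3.141, 0.002, -0.028]
wrist_force: [0.2, 0.8, 0.6]
opening: 0.0512
```

```bash
python3 st.py
```

```text
19.7 [557.757 206.067 280.628] [ 3.141  0.002 -0.028] [0.174 0.792 0.585] [ 0.011 -0.03   0.025] 0.051220124963954713
```

>>> {"name": "servo_tool", "arguments": {
  "plan": "0.3 0 0 -0.5 0 0 0; 0.3 0 0 -1 0 0 0; 0.3 0 0 -1.5 0 0 0; 0.3 0 0 -2 0 0 0; 0.3 0 0 -3 0 0 0; 0.3 0 0 -4 0 0 0; 0.3 -2 0 -3 0 0 0; 0.3 -4 0 0 0 0 0; 0.3 -4 0 0 0 0 0; 0.3 0 0 0 0 0 0; 0.3 0 0 0 0 0 0; 0.3 0 0 0 0 0 0"
}}

```text
t: 20.9
ee_pos: [0.4572, 0.2071, 0.4444]
orientation: [-3.138, -0.002, -0.032]
wrist_force: [1.1, -0.0, 0.4]
opening: 0.0559
```

```bash
python3 st.py
python3 - <<'E'
from h import *
for n in('scene','wrist'): cv2.imwrite(f'pics/{n}7.png',vision.camera(n)[:,:,::-1])
im=cv2.imread('pics/scene7.png'); w=cv2.imread('pics/wrist7.png')
a=cv2.resize(im[195:270,385:465],(400,375),interpolation=2); b=cv2.resize(w,(480,360))
o=np.zeros((375,790,3),np.uint8); o[:,:390]=a[:,:390]; o[:,390:]=cv2.resize(w,(500,375))[:,50:450]
cv2.imwrite('pics/m7.png',o)
E
```

```text
20.9 [457.234 207.094 444.372] [-3.138 -0.002 -0.032] [ 1.08  -0.008  0.394] [ 0.025 -0.007 -0.006] 0.05587867414744317
```

View pics/m7.png

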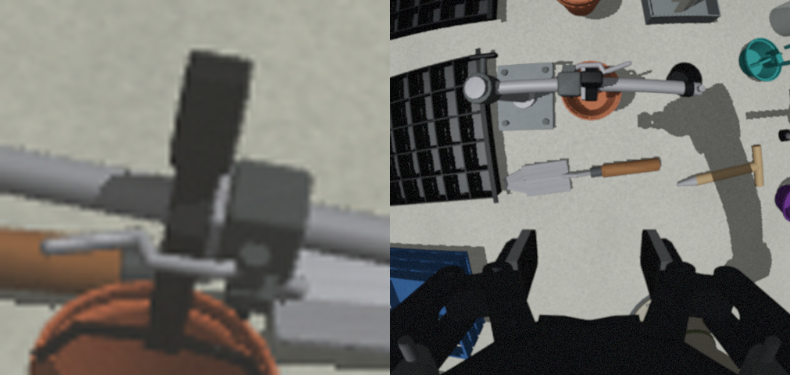

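Run:
```python
from h import *
a=cv2.imread('pics/scene0.png',0); b=cv2.imread('pics/scene7.png',0); c=vision.camera('scene'); c=cv2.cvtColor(c,cv2.COLOR_RGB2GRAY)
U=lambda i:cv2.resize(i,None,fx=8,fy=8,interpolation=cv2.INTER_CUBIC)
def sh(x0,x1,y0,y1,p,q):
    r=cv2.matchTemplate(U(q[y0-4:y1+4,x0-4:x1+4]),U(p[y0:y1,x0:x1]),cv2.TM_CCOEFF_NORMED); _,v,_,l=cv2.minMaxLoc(r); return round(v,3),((l[0]-32)/8,(l[1]-32)/8)
print('clamp',sh(434,450,226,252,a,b)); print('keeper mouth',sh(390,412,238,250,a,b)); print('pot drift between frames',sh(395,440,200,290,b,c))
print('neighbour',sh(155,185,155,250,a,b),'post',sh(485,515,230,260,a,b))
```

```text
clamp (0.817, (0.0, 0.625))
keeper mouth (0.997, (0.0, 0.0))
pot drift between frames (1.0, (0.0, 0.0))
neighbour (1.0, (0.0, 0.0)) post (0.696, (0.0, 0.0))
```

>>> {"name": "servo_tool", "arguments": {
  "plan": "0.3 0 0 0 0 0 0; 0.3 0 0 0 0 0 0; 0.3 0 0 0 0 0 0; 0.3 0 0 0 0 0 0; 0.3 0 0 0 0 0 0; 0.3 0 0 0 0 0 0; 0.3 0 0 0 0 0 0; 0.3 0 0 0 0 0 0; 0.3 0 0 0 0 0 0; 0.3 0 0 0 0 0 0"
}}

```text
t: 22.05
ee_pos: [0.4592, 0.206, 0.443]
orientation: [3.14, -0.002, -0.036]
wrist_force: [0.0, 0.2, 0.5]
opening: 0.0556
```

```bash
python3 -c "
from bench import ctrl; print(ctrl.close_job())"
```

```text
the job is handed in; nothing more can be done
None
```

The pot is hanging on the left-hand rail, slid home against the clamp's stop face with the keeper closed behind it. The job was handed in at about 22 s of the 61 s limit, and no verdict was reported.

**What I did:** I gripped the hanger along the rail and lifted it 26 mm over the right-hand pin. I turned it about 10° onto the left-hand rail's line and lowered it by feel about 39 mm past the pin. The tube axis there came out at about 0.234 m above the bench. The first touch sat on one flank of the saddle with about 3 N sideways, so I re-centred it before sliding. I then slid it, bearing on the tube, until it stopped. My highest reading along the rail was about 6 N, but the force signal lags, so short peaks could have been higher. Then I released it and backed off.

**Last checks:**
- **Keeper and clamp:** the keeper's mouth is pixel-identical to the start picture (0.0 px, 0.997 match). So it is closed and the clamp has not moved.
- **Pot and neighbour:** the pot showed no motion between frames, and the other pot did not move. I did not measure the things on the bench; they look undisturbed in the last pictures.
- **Robot:** the gripper is open and well clear, with wrist force near zero.

**Weaker points:**
- Matching the clamp block directly gave only 0.82 (0.6 px offset), because the hanger and its shadow now cover part of it.
- The hanger stopped at y ≈ 0.2025 m against my estimate of 0.2065 m. That is within my error in locating the stop face.
- A gap of about 2 mm to the face may remain, inside the keeper's play. I did not measure it separately.
- I did not read the keeper's opening angle as the leg pushed it aside. I inferred that step from the tooth now being closed behind the leg.

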